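Put away tins, garlic and peeler, each in its own holder

TASK

Tidy the worktop: stand the two loose food tins upright in the light wooden tin rack on the sink board, in line with the tin that already stands there (nudge that one gently along inside the rack if room is short, without tipping it over or lifting it out). Lay the garlic bulb in the dark shallow tray and the peeler lengthwise in the grey utensil box, flat on its floor. Leave the spice jar and the small steel pot standing where they are.

Things in the scene. Friction and masses are not known exactly. Their poses are not given: they have to be found in the camera images.
- tin_a: small round food tin with a paper label, diameter 58 mm, 72 mm high, 180 g, loose, standing upright on the worktop (z = 0) left or right of the sink board; origin at the centre of its underside, z up along its axis; same look as tin_b and tin_c. Mind the tall fixed water bottle at the left (centre about x 0.61, y 0.47, radius 0.14, over 0.4 m high)
- tin_b: a second such tin (diameter 58 mm, 72 mm high, loose, upright on the worktop); origin at the centre of its underside, z up
- tin_c: a third such tin (diameter 58 mm, 72 mm high, loose) that already stands inside the tin rack, up to 28 mm to either side of the rack's middle; it belongs there; it slides along when pushed low (below about 40 mm) but may tip if pushed near its top; origin at the centre of its underside, z up
- tin_rack: open light wooden trough, fixed on the board that lies across the sink (board top z = 22 mm; the 3 holders lie on it side by side in any order, lengths roughly along world x); inside 200 mm (its x) by 74 mm (its y), room for three tins in a row, no dividers; floor 6 mm thick, walls 6 mm thick, long walls 18 and end walls 16 mm high above its underside; origin at centre of its underside, z up
- veg_tray: dark brown shallow rectangular tray, 131 mm (its x) by 191 mm (its y), 23 mm high, fixed on the sink board; inside floor 94 mm (x) by 154 mm (y), 4 mm above its underside; origin at the centre of its underside, y along its length, z up
- utensil_box: grey plastic open box, fixed on the sink board; inside 200 mm long (its x) by 94 mm wide (its y), floor 5 mm thick, walls 4 mm thick and 30 mm high above its underside; empty; origin at the centre of its underside, x along its length, z up
- garlic: pale garlic bulb, about 48 x 50 mm across and 51 mm high, widest about 20 mm up, 24 g, loose, standing on the worktop (z = 0); origin at the centre of its underside, z up to its tip
- peeler: black-handled peeler lying on the worktop right of the sink board, 170 mm long, loose, 80 g; origin at the middle of its length at its underside, x along its length toward the metal blade; handle from x = -85 to +20 mm, 25 mm wide and 17 mm high; blade from there to x = +85 mm, 14 mm wide and 6 mm high
- spice_jar: bystander: tall spice jar with a red screw cap, diameter 45 mm, 106 mm high, loose, standing on the worktop among the tins; origin at the centre of its underside, z up; not to be moved
- steel_pot: bystander: small steel seasoning pot with a knobbed lid, diameter 56 mm, 62 mm high, loose, standing on the worktop among the tins; origin at the centre of its underside, z up; not to be moved
Mind the look-alikes: they are no part of the job. Leave any orange look-alike of the tin_a alone.

How it is judged:
By the outcome, as a careful person would: the job done as asked, in the order asked, and still so for the second after the job is handed in, with the robot touching nothing.
It also fails if it takes over 106 s, if anything falls off the work surface, if the arm or the gripper's body presses on something with over 40 N, if the wrist force passes 120 N, or if a joint passes its speed limit or range.

ROBOT

A 6-joint arm with a two-finger parallel gripper is mounted at the origin on a cart in front of the work surface, level with it; the furniture and walls round the work are solid. World frame = base frame: x ahead of the robot, y to its left, z up, the work surface at z = 0. Lengths are in mm, angles in rad, forces in N, time in s.
With the tool pointing down it reaches from about 300 to 775 mm from the base axis. Payload 14.6 kg.
Tool frame: the origin (TCP) lies between the finger pads; the fingertips stand ahead of it and the grasp point (between the pads) lies 11 mm behind it (manip.finger_overhang is the z of the fingertips in the tool frame, in mm); z points along the fingers, y is the line along which they close (so a half turn about z gives the same grasp; the last joint's range is limited). The gripper opens to 94 mm and grips with 3 to 60 N. Pads are 16 mm wide; open, the fingers measure 119 mm over their backs; the gripper's body (75 mm by 177 mm) begins 78 mm behind the grasp point.
Start: joints at [-1.351, 0.3, 1.521, -0, 1.321, -0.067], TCP at [155.58, -527.527, 213.446] pointing down, gripper open.
Joint ranges: [-3.03, 3.03], [-0.79, 2.21], [0.23, 2.52], [-1.04, 4.18], [0, 3.07], [-2.55, 2.55]. Speed limits (rad/s): [2.22, 2.22, 2.57, 3.14, 3.14, 3.14].

INTERFACE

Orientations are given as [roll, pitch, yaw] about the fixed x, y, z axes, in that order (R = Rz(yaw) Ry(pitch) Rx(roll)).
In Python, from cell import manip gives the robot as it stands.
- The arm moves only by the tool jog_arm, never from a script. Its argument "series" is a list of rows, each a list of 7 numbers: the shift along the world's x, y, z as a fraction of full scale, then the turn, a rotation vector about the world's x, y, z as a fraction of full scale, then the closure, from 0 (fully open) to 1 (shut). In form: [[dx, dy, dz, wx, wy, wz, fingers], ...]. A call has 1 to 8 rows; each row is the pose to reach, as a shift and turn from the pose commanded when the call began; what a row does not reach only later rows make up. Full scale, the value 1, is 120 mm for a shift and 90 degrees for a turn. A row lasts 1/12 s, in which the tool goes at most 41.7 mm and 7.16 degrees, less where a joint would pass 70% of its speed; a pose out of reach is approached as far as the arm can. A call with a number of a shift or a turn outside -1 to 1 is refused whole. A call with a gripper value outside its range is refused whole. The fingers move at their own pace and stop on an object; "grip_force" is the grip in N (left out, the last holds). Time passes only in rows, so rows that repeat a pose let the fingers close. It gives the time, the measured TCP pose, the force, the opening and the grip force at its end, in the units of the state.
- manip.read_state(): the state, without advancing time (a new reading comes with each control period).
- manip.camera(name): name is "scene" or "side" or "wrist"; returns a dict with "frame" (480x640x3 uint8, red, green, blue), "vfov" (degrees; the focal length in pixels is half the picture's height over the tangent of half this angle, whatever the lens; pixels are square), "cx", "cy" (the principal point, pixels), "k1" (the pictures are not rectified: a ray, as slopes to the right and down, at radius r is drawn at 1 + k1 r^2 times it, then the intrinsics apply), "R" (3x3) and "t" (3): a world point X has camera coordinates R X + t; the wrist camera has in their place "hand_eye" (4x4, takes a point from camera to tool coordinates, whose origin is the TCP and whose axes are the flange's). Camera axes: x right, y down, z forward; pixel columns grow to the right and rows downward; lengths in mm; the calibration is good to about 2 mm. A picture is of the moment at which its call begins: read the wrist's pose just before it. There is no depth.
- manip.sign_off(): hands the job in; it is judged then, once.
The state is a dict: "clock": time; "joints": joint angles; "qd": joint speeds; "effort": joint torques, N m; "eef_pos": TCP position; "eef_rot": TCP orientation; "wrist_force": force on the tool from outside, world axes, zero at the start; "moment": the same for the moment, N m; "finger_gap": finger opening in mm; "finger_force": force on a finger pad.
Only numpy, scipy, OpenCV 4.12 (cv2) and the standard library are available. Lean on these libraries where they do the work, as an engineer would, in place of code of your own. Each camera call takes 0.05 s, during which the arm holds its last target. There are 200 camera calls.

## Working session

There is one attempt and no reset: what is moved stays moved. The work goes in short steps, Python scripts to look and compute and a tool call to move; the robot and the scene stay as the last step left them, time stands still between calls to the robot, and variables do not carry over. Pictures are saved under pics/ and viewed, at most 14 in all, crops included, and the job is handed in when it is done.

Besides the shell and the picture viewer there is one more tool, called after "Emit:" by a JSON object that holds its "method" and its "body". jog_arm: Moves the arm, as the interface text tells. Its arguments: {"type":"object","properties":{"series":{"type":"array"},"grip_force":{"type":"number"}},"required":["series"]}

```bash
ls; mkdir -p pics; cat > h.py <<'E'
import numpy as np, cv2
from cell import manip
from scipy.spatial.transform import Rotation as Ro
def ray(c,u,v,st=None):
    f=240/np.tan(np.radians(c['vfov'])/2)
    xd=np.array([(u-c['cx'])/f,(v-c['cy'])/f]); x=xd.copy()
    for _ in range(20): x=xd/(1+c['k1']*(x@x))
    d=np.array([x[0],x[1],1.])
    if 'hand_eye' in c:
        T=np.array(c['hand_eye']); R=Ro.from_euler('xyz',st['eef_rot']).as_matrix()
        return R@T[:3,3]+np.array(st['eef_pos']), R@T[:3,:3]@d
    R=np.array(c['R']);t=np.array(c['t']); return -R.T@t, R.T@d
def plane(c,u,v,z,st=None):
    o,d=ray(c,u,v,st); return o+d*(z-o[2])/d[2]
def proj(c,X,st=None):
    f=240/np.tan(np.radians(c['vfov'])/2)
    if 'hand_eye' in c:
        T=np.array(c['hand_eye']); R=Ro.from_euler('xyz',st['eef_rot']).as_matrix()
        p=T[:3,:3].T@(R.T@(np.array(X)-st['eef_pos'])-T[:3,3])
    else: p=np.array(c['R'])@X+np.array(c['t'])
    s=p[:2]/p[2]; s=s*(1+c['k1']*(s@s)); return s*f+[c['cx'],c['cy']]
def shot(name,fn):
    st=manip.read_state(); c=manip.camera(name); cv2.imwrite('pics/'+fn+'.png',c['frame'][:,:,::-1])
    import pickle; pickle.dump((c,st),open('pics/'+fn+'.pkl','wb')); return c,st
def load(fn):
    import pickle; return pickle.load(open('pics/'+fn+'.pkl','rb'))
E
python3 - <<'E'
from h import *
for n in ['scene','side','wrist']:
    c,st=shot(n,n+'0'); print({k:np.round(v,3).tolist() for k,v in c.items() if k!='frame'})
print(st, manip.finger_overhang)
E
```

```text
pics
{'vfov': 52.241, 'cx': 318.415, 'cy': 237.76, 'k1': -0.038, 'R': [[-0.866, -0.5, -0.01], [-0.305, 0.544, -0.781], [0.396, -0.674, -0.624]], 't': [399.844, 245.825, 1053.007]}
{'vfov': 43.243, 'cx': 312.796, 'cy': 255.516, 'k1': -0.109, 'R': [[0.981, -0.193, -0.018], [-0.098, -0.413, -0.906], [0.167, 0.89, -0.424]], 't': [-515.071, 47.281, 1397.996]}
{'vfov': 67.415, 'cx': 321.72, 'cy': 242.642, 'k1': -0.07, 'hand_eye': [[0.001, -0.972, -0.235, 67.711], [1.0, 0.001, -0.001, 0.045], [0.002, -0.235, 0.972, -170.268], [0.0, 0.0, 0.0, 1.0]]}
{'clock': 0.1, 'joints': array([-1.35058083e+00,  3.00431825e-01,  1.52153150e+00,  7.62055986e-06,
        1.32070746e+00, -6.66243438e-02]), 'qd': array([ 0.0002855 , -0.00173731,  0.00016209,  0.00090775, -0.00075868,
        0.00046207]), 'effort': array([ 3.03173416e-03, -5.32634676e+01, -3.53281689e+01,  7.09908432e-02,
        2.34965107e-02, -5.75874128e-05]), 'eef_pos': array([ 155.54219856, -527.30278243,  212.92884665]), 'eef_rot': array([-3.14051741e+00, -7.91412726e-05,  2.86837907e-01]), 'wrist_force': array([-1.03154889,  0.08142474, -0.16677638]), 'moment': array([-0.00314954, -0.01038974,  0.01228892]), 'finger_force': 0.0, 'finger_gap': 94.08173713986464} 8.0
```

View pics/scene0.png

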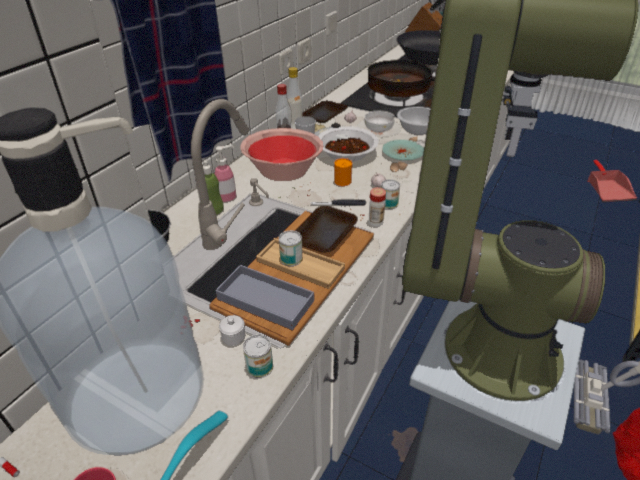

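View pics/side0.png

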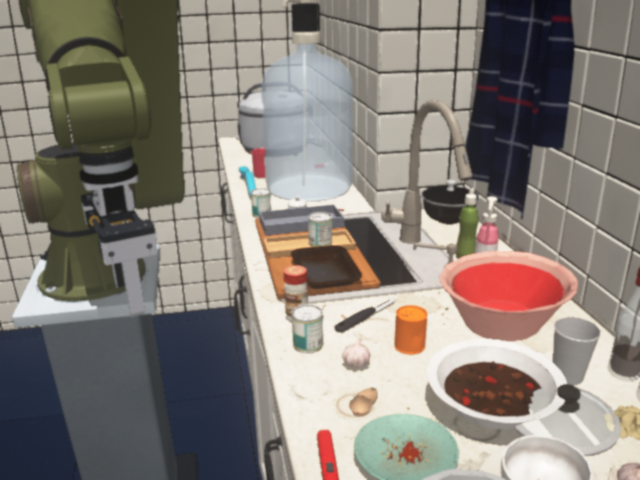

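Scene view: loose tins at (258,357) and (391,193), rack tin (290,248), pot (232,330), jar (377,208), garlic (377,181), peeler (345,202). The lookalikes are the orange tin (343,173) and another bulb at the far end, about (350,118). In the side view: tins (307,328) and (262,203), garlic (356,354), peeler (365,315), orange tin (410,330). I'll crop close to check.

```bash
python3 - <<'E'
from h import *
a=cv2.imread('pics/scene0.png');b=cv2.imread('pics/side0.png')
A=cv2.resize(a[150:390,180:420],None,fx=2.5,fy=2.5,interpolation=cv2.INTER_CUBIC)
cv2.imwrite('pics/c1.png',A)
B=cv2.resize(b[180:380,235:445],None,fx=3,fy=3,interpolation=cv2.INTER_CUBIC)[:600]
cv2.imwrite('pics/c2.png',B)
E
```

```text
(no output)
```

View pics/c1.png

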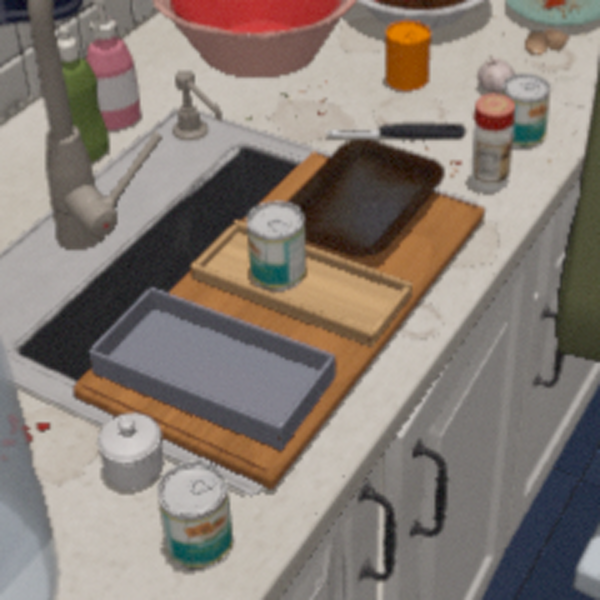

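View pics/c2.png

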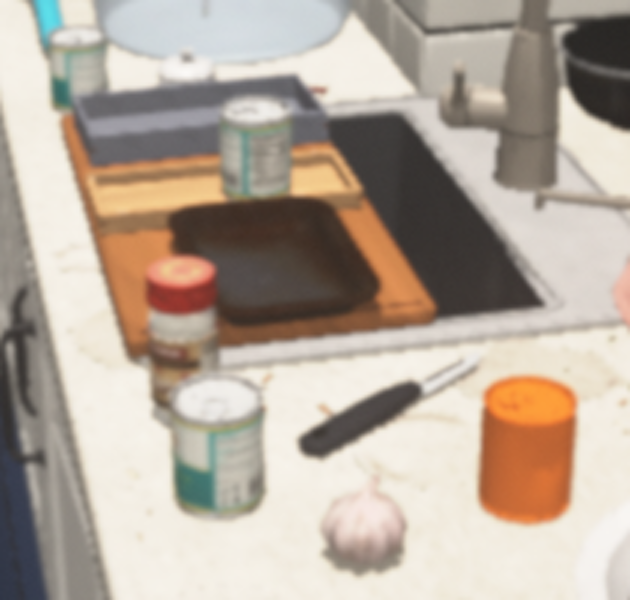

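```bash
python3 - <<'E'
from h import *
S,_=load('scene0');D,_=load('side0')
s=lambda u,v:(u/2.5+180,v/2.5+150)
d=lambda u,v:(u/3+235,v/3+180)
def P(n,z,a=None,b=None):
    print(n, *[np.round(plane(c,*p,z)[:2],1) for c,p in((S,a and s(*a)),(D,b and d(*b))) if p])
P('tinL',72,(194,488),(78,40))
P('tinR',72,(528,91),(218,398))
P('tinC',100,(277,217),(257,110))
P('orange',72,(408,35),(529,398))
P('jar',106,(495,105),(181,271))
P('pot base/knob',60,(127,425),(187,57))
P('garlic z20',20,(495,77),(365,535))
P('garlic tip',51,(497,62),(372,484))
P('peel end',9,(465,130),(305,443))
P('peel joint',9,(383,131),(417,388))
P('peel tip',4,(328,134),(477,360))
for n,a in dict(bL=(91,351),bT=(152,291),bR=(334,361),bB=(280,430)).items(): P('box '+n,52,a)
for n,a in dict(l=(193,267),t=(235,220),r=(410,290),b=(374,333)).items(): P('rack '+n,39,a)
for n,b in dict(l=(90,178),t=(337,152),r=(361,190),b=(102,216)).items(): P('rackside '+n,39,None,b)
for n,a in dict(l=(295,195),t=(355,140),r=(443,172),b=(375,257)).items(): P('tray '+n,45,a)
for n,b in dict(l=(170,212),t=(325,197),r=(380,290),b=(240,320)).items(): P('trayside '+n,45,None,b)
E
```

```text
tinL [433.7 292. ] [433.2 273.1]
tinR [ 434.2 -382.4] [ 438.8 -396.9]
tinC [543.9  -7.8] [543.9 -10.8]
orange [ 618.1 -429.3] [ 619.8 -439.1]
jar [ 436.  -287.8] [ 435.4 -290.9]
pot base/knob [530.6 257.2] [529.  235.2]
garlic z20 [ 512.7 -469.5] [ 507.9 -482.1]
garlic tip [ 506.3 -456.5] [ 513.  -476.9]
peel end [ 500.9 -357.7] [ 501.  -359.4]
peel joint [ 586.9 -307.3] [ 590.2 -308.6]
peel tip [ 645.8 -275.4] [ 644.3 -272.7]
box bL [621.7 195.8]
box bT [622.7 100.8]
box bR [418.4  95.9]
box bB [416.8 191. ]
rack l [618.3  39.8]
rack t [624. -45.]
rack r [409.4 -37.4]
rack b [410.8  33.8]
rackside l [412.3  26.4]
rackside t [620.2  32. ]
rackside r [619.7 -48.2]
rackside b [412.3 -49.4]
tray l [ 586.8 -107. ]
tray t [ 581.5 -229.4]
tray r [ 465.4 -223.1]
tray b [460.8 -58.5]
trayside l [463.  -67.3]
trayside t [585.4 -67.7]
trayside r [ 585.  -231.1]
trayside b [ 480.7 -252.6]
```

Emit:
{"method": "jog_arm", "body": {"series": [[0.3, 0.15, 0, 0, 0, 0.07, 0], [0.6, 0.3, 0, 0, 0, 0.14, 0], [0.8, 0.4, 0, 0, 0, 0.2, 0], [0.8, 0.4, 0, 0, 0, 0.2, 0]], "grip_force": 15}}

```text
clock: 0.48
eef_pos: [255.0, -477.5, 213.3]
eef_rot: [-3.141, -0.001, 0.61]
wrist_force: [0.1, 0.2, -0.7]
finger_gap: 94.3
finger_force: 0.0
```

Emit:
{"method": "jog_arm", "body": {"series": [[0.3, 0.15, 0, 0, 0, 0.07, 0], [0.6, 0.3, 0, 0, 0, 0.13, 0], [0.8, 0.4, 0, 0, 0, 0.13, 0], [0.8, 0.4, 0, 0, 0, 0.13, 0]]}}

```text
clock: 0.82
eef_pos: [350.6, -429.6, 213.2]
eef_rot: [-3.141, -0.001, 0.808]
wrist_force: [-0.1, -0.6, -0.2]
finger_gap: 94.2
finger_force: 0.0
```

Emit:
{"method": "jog_arm", "body": {"series": [[0.3, 0.15, 0, 0, 0, 0, 0], [0.6, 0.3, 0, 0, 0, 0, 0], [0.75, 0.35, 0, 0, 0, 0, 0], [0.75, 0.35, 0, 0, 0, 0, 0], [0.75, 0.35, 0, 0, 0, 0, 0]]}}

```text
clock: 1.23
eef_pos: [437.4, -389.7, 213.0]
eef_rot: [-3.141, 0.0, 0.805]
wrist_force: [-1.1, -0.3, -0.4]
finger_gap: 94.0
finger_force: 0.0
```

```bash
python3 - <<'E'
from h import *
c,st=shot('wrist','w1'); print(st['clock'],st['eef_pos'],st['eef_rot'],st['joints'].round(2))
E
```

```text
1.2333 [ 437.41239723 -389.6612      212.95563883] [-3.14079670e+00  2.44594449e-04  8.05379758e-01] [-0.79  0.38  1.41 -0.    1.35 -0.02]
```

View pics/w1.png

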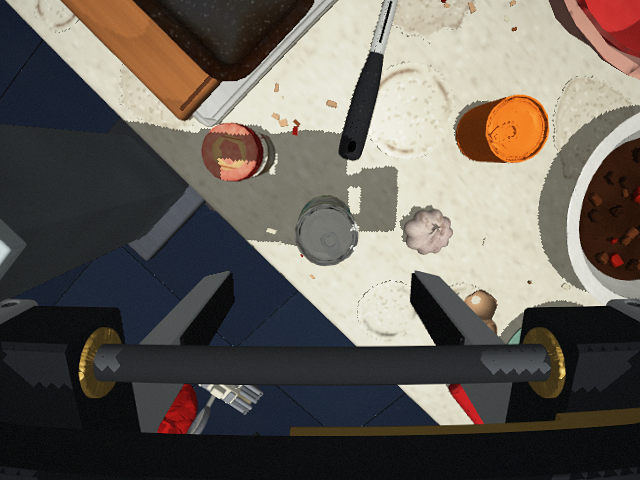

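Wrist view: tin top at (328,231), garlic (428,229), jar cap (231,152), peeler handle end (349,158), orange lookalike (518,128).

```bash
python3 - <<'E'
from h import *
c,st=load('w1')
for n,u,v,z in [('tinR top',328,231,72),('tin edge l',296,231,72),('tin edge r',358,229,72),('garlic',428,230,25),('jar',232,152,106),('peel end',349,152,9),('peel joint ~',382,55,9),('tray r corner',228,78,45)]: print(n,plane(c,u,v,z,st).round(1))
E
```

```text
tinR top [ 443.4 -390.8   72. ]
tin edge l [ 423.  -371.2   72. ]
tin edge r [ 463.7 -407.8   72. ]
garlic [ 511.7 -468.1   25. ]
jar [ 437.6 -291.2  106. ]
peel end [ 506.8 -356.3    9. ]
peel joint ~ [ 593.1 -310.8    9. ]
tray r corner [ 471.5 -233.2   45. ]
```

Emit:
{"method": "jog_arm", "body": {"series": [[0.04, 0, -0.3, 0, 0, 0, 0], [0.04, 0, -0.6, 0, 0, 0, 0], [0.04, 0, -0.77, 0, 0, 0, 0], [0.04, 0, -0.77, 0, 0, 0, 0]]}}

```text
clock: 1.62
eef_pos: [439.5, -389.0, 116.6]
eef_rot: [-3.134, 0.0, 0.803]
wrist_force: [-0.4, -0.0, 0.0]
finger_gap: 94.2
finger_force: 0.0
```

Emit:
{"method": "jog_arm", "body": {"series": [[0, 0, -0.25, 0, 0, 0, 0], [0, 0, -0.5, 0, 0, 0, 0], [0, 0, -0.77, 0, 0, 0, 0], [0, 0, -0.77, 0, 0, 0, 0], [0, 0, -0.77, 0, 0, 0, 0]]}}

```text
clock: 2.03
eef_pos: [441.8, -390.2, 29.5]
eef_rot: [-3.141, 0.0, 0.804]
wrist_force: [0.4, 0.3, 1.8]
finger_gap: 94.2
finger_force: 0.0
```

Emit:
{"method": "jog_arm", "body": {"series": [[0, 0, 0, 0, 0, 0, 0.25], [0, 0, 0, 0, 0, 0, 0.4], [0, 0, 0, 0, 0, 0, 0.6], [0, 0, 0, 0, 0, 0, 0.6], [0, 0, 0, 0, 0, 0, 0.6], [0, 0, 0, 0, 0, 0, 0.6]]}}

```text
clock: 2.53
eef_pos: [442.5, -389.6, 29.1]
eef_rot: [3.141, 0.0, 0.805]
wrist_force: [1.0, -1.0, 1.6]
finger_gap: 57.5
finger_force: 1.5
```

Emit:
{"method": "jog_arm", "body": {"series": [[0, 0, 0, 0, 0, 0, 0.6], [0, 0, 0, 0, 0, 0, 0.6], [0, 0, 0.15, 0, 0, 0, 0.6], [0, 0, 0.4, 0, 0, 0, 0.6], [0, 0, 0.7, 0, 0, 0, 0.6], [0, 0, 1, 0, 0, 0, 0.6], [0, 0, 1, 0, 0, 0, 0.6]]}}

```text
clock: 3.12
eef_pos: [444.2, -391.2, 155.7]
eef_rot: [3.132, 0.0, 0.805]
wrist_force: [0.5, -1.6, -0.6]
finger_gap: 57.1
finger_force: 15.0
```

```bash
python3 - <<'E'
from h import *
st=manip.read_state(); print(st['eef_pos'],st['finger_gap'],st['finger_force'],st['wrist_force'])
E
```

```text
[ 444.16519611 -391.19231677  155.6517646 ] 57.10594522724388 14.999795258045197 [ 0.48285023 -1.6007966  -0.60327156]
```

Emit:
{"method": "jog_arm", "body": {"series": [[0, 0.1, 0.2, 0, 0, 0, 0.6], [0, 0.3, 0.2, 0, 0, -0.07, 0.6], [0, 0.55, 0.2, 0, 0, -0.14, 0.6], [0, 0.8, 0.2, 0, 0, -0.2, 0.6], [0, 1, 0.2, 0, 0, -0.25, 0.6]]}}

```text
clock: 3.53
eef_pos: [441.9, -267.7, 172.0]
eef_rot: [-3.141, 0.0, 0.408]
wrist_force: [0.6, -0.5, -1.4]
finger_gap: 56.9
finger_force: 15.0
```

Emit:
{"method": "jog_arm", "body": {"series": [[0, 0.25, 0, 0, 0, -0.07, 0.6], [0, 0.5, 0, 0, 0, -0.14, 0.6], [0, 0.75, 0, 0, 0, -0.2, 0.6], [0, 1, 0, 0, 0, -0.26, 0.6]]}}

```text
clock: 3.87
eef_pos: [441.9, -148.1, 172.1]
eef_rot: [-3.141, 0.001, -0.001]
wrist_force: [0.2, 0.2, -1.4]
finger_gap: 56.7
finger_force: 15.0
```

Emit:
{"method": "jog_arm", "body": {"series": [[0, 0.25, 0, 0, 0, 0, 0.6], [0, 0.5, 0, 0, 0, 0, 0.6], [0, 0.7, 0, 0, 0, 0, 0.6], [0, 0.7, 0, 0, 0, 0, 0.6], [0, 0.7, 0, 0, 0, 0, 0.6]]}}

```text
clock: 4.28
eef_pos: [442.3, -64.7, 172.3]
eef_rot: [-3.142, 0.0, 0.006]
wrist_force: [0.3, -0.9, -0.6]
finger_gap: 56.8
finger_force: 15.0
```

```bash
python3 - <<'E'
from h import *
c,st=shot('wrist','w2'); print(st['clock'],st['eef_pos'],st['eef_rot'],st['joints'].round(2),st['finger_gap'])
E
```

```text
4.2833 [442.26653367 -64.73663388 172.30251273] [-3.14154881e+00  3.83974542e-04  6.21140455e-03] [-0.23  0.11  1.85 -0.    1.18  1.34] 56.75274569341865
```

View pics/w2.png

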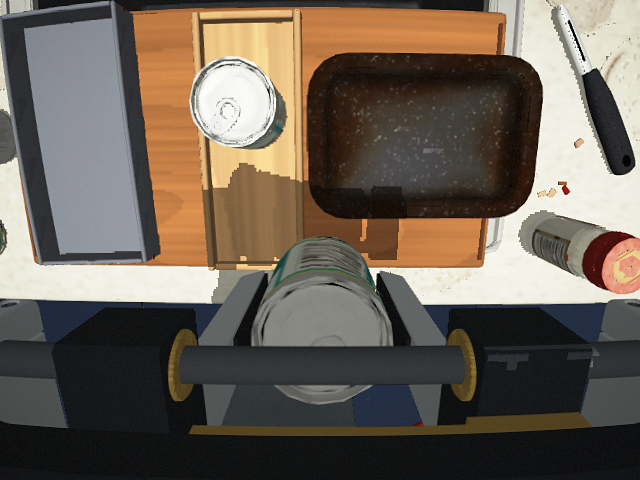

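Rack outer corners at (192,12), (300,10), (302,268), (211,270); tin C's top is at (234,103); the tray spans (308..543, 53..218); the peeler's handle end is (622,168) and its blade tip (560,8).

```bash
python3 - <<'E'
from h import *
c,st=load('w2')
for n,u,v,z in [('rack TL o',192,12,40),('rack TR o',300,10,40),('BR o',302,268,40),('BL o',211,270,40),
 ('TL bottom',0,0,22) if 0 else ('tinC',234,103,100),('tinC l',191,103,100),('tinC r',278,103,100),('tinC t',234,56,100),('tinC b',234,147,100),
 ('tray tl',318,58,45),('tray tr',535,57,45),('tray br',535,215,45),('tray bl',315,215,45),
 ('tray left mid',308,130,45),('tray right mid',543,130,45),('tray top',430,53,45),('tray bot',425,219,45),
 ('box TL',0,8,52),('box TR',122,3,52),('box BR',158,262,52),('box BL',36,267,52),
 ('peel end',623,170,9),('peel tip',560,8,4),('jar cap',622,262,106)]: print(n,plane(c,u,v,z,st).round(1)[:2])
E
```

```text
rack TL o [620.4  37.7]
rack TR o [620.7 -46.4]
BR o [413.6 -47.2]
BL o [411.   33.8]
tinC [543.3  -7.3]
tinC l [543.5  20.8]
tinC r [543.2 -35.7]
tinC t [571.8  -8.3]
tinC b [515.6  -6.2]
tray tl [584.2 -60.5]
tray tr [ 589.9 -231.6]
tray br [ 463.6 -247. ]
tray bl [461.7 -58.6]
tray left mid [530.1 -52.8]
tray right mid [ 534.  -244.6]
tray top [ 589.4 -147. ]
tray bot [ 459.  -151.2]
box TL [629.  191.7]
box TR [624.6  87.6]
box BR [421.6  75.6]
box BL [415.5 189.8]
peel end [ 503.2 -353.7]
peel tip [ 644.1 -274.7]
jar cap [ 439.9 -282.1]
```

Emit:
{"method": "jog_arm", "body": {"series": [[0.03, 0.25, 0, 0, 0, 0, 0.6], [0.05, 0.48, 0, 0, 0, 0, 0.6], [0.05, 0.48, -0.2, 0, 0, 0, 0.6], [0.05, 0.48, -0.4, 0, 0, 0, 0.6], [0.05, 0.48, -0.6, 0, 0, 0, 0.6], [0.05, 0.48, -0.7, 0, 0, 0, 0.6], [0.05, 0.48, -0.75, 0, 0, 0, 0.6], [0.05, 0.48, -0.75, 0, 0, 0, 0.6]]}}

```text
clock: 5.0
eef_pos: [447.9, -8.7, 81.5]
eef_rot: [-3.141, 0.002, 0.003]
wrist_force: [1.1, 0.1, -2.0]
finger_gap: 57.1
finger_force: 15.0
```

```bash
python3 - <<'E'
from h import *
st=manip.read_state(); print(st['eef_pos'],st['eef_rot'],st['finger_gap'],st['wrist_force'])
E
```

```text
[447.92795412  -8.66201881  81.54113321] [-3.14143349e+00  2.19896009e-03  2.91986047e-03] 57.067155023904405 [ 1.06033549  0.05899874 -1.99209223]
```

Emit:
{"method": "jog_arm", "body": {"series": [[0, 0.01, -0.08, 0, 0, 0, 0.6], [0, 0.01, -0.14, 0, 0, 0, 0.6], [0, 0.01, -0.17, 0, 0, 0, 0.6], [0, 0.01, -0.19, 0, 0, 0, 0.6], [0, 0.01, -0.19, 0, 0, 0, 0.6], [0, 0.01, -0.19, 0, 0, 0, 0.6]]}}

```text
clock: 5.5
eef_pos: [450.3, -7.0, 61.1]
eef_rot: [3.141, -0.005, 0.004]
wrist_force: [4.9, -0.3, 6.8]
finger_gap: 57.4
finger_force: 15.0
```

Emit:
{"method": "jog_arm", "body": {"series": [[0, 0, 0.05, 0, 0, 0, 0.6], [0.04, 0, 0.05, 0, 0, 0, 0.6], [0.04, 0, 0.05, 0, 0, 0, 0.6], [0.04, 0, 0.02, 0, 0, 0, 0.6], [0.04, 0, 0, 0, 0, 0, 0.6], [0.04, 0, 0, 0, 0, 0, 0.6], [0.04, 0, 0, 0, 0, 0, 0.6]]}}

```text
clock: 6.08
eef_pos: [452.9, -6.7, 59.5]
eef_rot: [-3.141, 0.001, 0.004]
wrist_force: [1.0, -0.5, -1.0]
finger_gap: 57.1
finger_force: 15.0
```

```bash
python3 - <<'E'
from h import *
st=manip.read_state(); print(st['eef_pos'],st['eef_rot'],st['wrist_force'],st['moment'])
c,st=shot('side','s1'); c2,st=shot('wrist','w3')
A=cv2.resize(c['frame'][170:270,240:380,::-1],None,fx=4,fy=4,interpolation=cv2.INTER_CUBIC)
B=c2['frame'][0:400,100:560,::-1][:,:,:]
B=cv2.resize(B,None,fx=.5,fy=.5)
cv2.imwrite('pics/m1.png',np.hstack([A,cv2.copyMakeBorder(B,0,200,0,0,cv2.BORDER_CONSTANT)]))
E
```

```text
[452.88496598  -6.72407937  59.45248177] [-3.14148893e+00  8.76179803e-04  3.98899352e-03] [ 1.00659141 -0.48781993 -0.95355097] [-0.01747329 -0.01182869 -0.06868597]
```

View pics/m1.png

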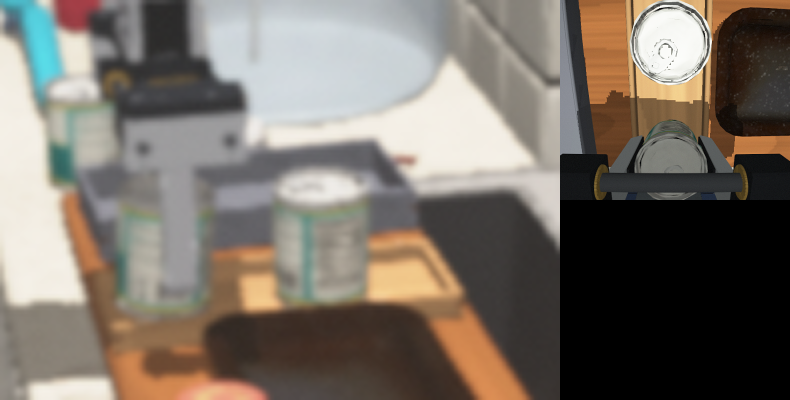

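Tin is upright in the rack, at the near end, beside tin C. Lower the last 2 mm, release and rise.

Emit:
{"method": "jog_arm", "body": {"series": [[0, 0, -0.01, 0, 0, 0, 0.6], [0, 0, -0.02, 0, 0, 0, 0.6], [0, 0, -0.02, 0, 0, 0, 0.45], [0, 0, -0.02, 0, 0, 0, 0.25], [0, 0, -0.02, 0, 0, 0, 0.2], [0, 0, -0.02, 0, 0, 0, 0.2], [0, 0, -0.02, 0, 0, 0, 0.2]]}}

```text
clock: 6.77
eef_pos: [453.3, -6.7, 57.6]
eef_rot: [3.142, -0.0, 0.004]
wrist_force: [0.4, -0.9, -0.0]
finger_gap: 74.7
finger_force: 0.0
```

Emit:
{"method": "jog_arm", "body": {"series": [[0, 0, 0.1, 0, 0, 0, 0.2], [0, 0, 0.3, 0, 0, 0, 0.2], [0, 0, 0.6, 0, 0, 0, 0.2], [0, 0, 0.8, 0, 0, 0, 0.4], [0, 0, 0.9, 0, 0, 0, 0.8], [0, 0, 0.9, 0, 0, 0, 1], [0, 0, 0.9, 0, 0, 0, 1]]}}

```text
clock: 7.35
eef_pos: [453.2, -6.7, 165.3]
eef_rot: [3.142, -0.001, 0.004]
wrist_force: [-0.6, -0.8, -0.4]
finger_gap: 51.9
finger_force: 0.0
```

```bash
python3 - <<'E'
from h import *
c,st=shot('wrist','w4'); print(st['eef_pos'],st['eef_rot'],st['finger_gap'])
E
```

```text
[453.18845296  -6.730515   165.32527036] [ 3.14152568e+00 -7.50978864e-04  4.06643176e-03] 51.936368574264414
```

View pics/w4.png

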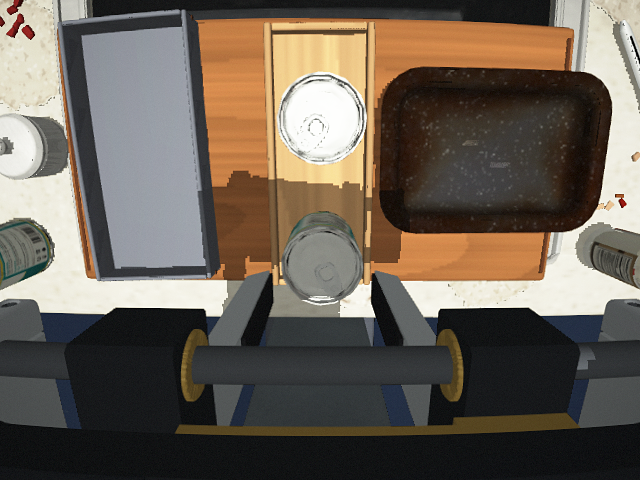

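Tin R's top is at (324,264) and tin C's at (322,117); rack far wall corners are (264,24) and (375,22).

```bash
python3 - <<'E'
from h import *
c,st=load('w4')
for n,u,v,z in [('tinR',324,264,100),('R bot edge',324,305,100),('R top edge',320,224,100),('tinC',322,117,100),('C t',322,72,100),('C b',322,162,100),('far L',264,24,38),('far R',375,22,38),('far inner',320,36,38),
('trayL',381,150,45),('tray R',611,150,45),('tray t',495,67,45),('tray b',490,233,45),('floor tl',400,90,26),('floor br',590,215,26)]: print(n,plane(c,u,v,z,st).round(1)[:2])
E
```

```text
tinR [448.9  -8. ]
R bot edge [418.7  -8.2]
R top edge [476.7  -5.2]
tinC [544.9  -6.2]
C t [571.6  -6.1]
C b [517.1  -6.3]
far L [620.1  38.4]
far R [621.9 -46.1]
far inner [611.3  -4.3]
trayL [525.9 -52.7]
tray R [ 530.5 -244.6]
tray t [ 590.  -138.7]
tray b [ 459.7 -147.4]
floor tl [574.4 -69.6]
floor br [ 473.1 -249.4]
```

```bash
python3 - <<'E'
from h import *
S,_=load('scene0');D,_=load('side0')
def tri(a,b):
    o1,d1=ray(S,*a);o2,d2=ray(D,*b)
    A=np.c_[d1,-d2];t=np.linalg.lstsq(A,o2-o1,rcond=None)[0]
    p,q=o1+d1*t[0],o2+d2*t[1];print(((p+q)/2).round(),np.linalg.norm(p-q).round(1))
tri((245,132),(465,180)); tri((215,108),(437,103)); print(plane(S,213,240,0),plane(D,411,240,0))
tri((257,345),(261,193.3))
E
```

```text
[ 814. -205.  232.] 2.3
[793. -73. 364.] 8.1
[797.65873664   6.60042353   0.        ] [786.94381089  23.80157326   0.        ]
[436. 289.  67.] 2.9
```

Emit:
{"method": "jog_arm", "body": {"series": [[0.25, 0, 0, 0, 0, 0, 1], [0.5, 0, 0, 0, 0, 0, 1], [0.75, 0, 0, 0, 0, 0, 1], [0.9, 0, 0, 0, 0, 0, 1], [0.9, 0, 0, 0, 0, 0, 1]]}}

```text
clock: 7.82
eef_pos: [562.8, -6.8, 163.0]
eef_rot: [-3.141, 0.003, 0.004]
wrist_force: [-0.6, 0.8, -0.6]
finger_gap: 14.7
finger_force: 0.0
```

Emit:
{"method": "jog_arm", "body": {"series": [[0.26, 0, 0, 0, 0, 0, 1], [0.26, 0, 0, 0, 0, 0, 1], [0.26, 0, -0.25, 0, 0, 0, 1], [0.26, 0, -0.5, 0, 0, 0, 1], [0.26, 0, -0.75, 0, 0, 0, 1], [0.26, 0, -0.9, 0, 0, 0, 1], [0.26, 0, -0.92, 0, 0, 0, 1], [0.26, 0, -0.92, 0, 0, 0, 1]]}}

```text
clock: 8.48
eef_pos: [591.2, -6.7, 53.8]
eef_rot: [-3.141, 0.003, 0.004]
wrist_force: [0.5, -0.9, 0.3]
finger_gap: 0.4
finger_force: 0.0
```

Emit:
{"method": "jog_arm", "body": {"series": [[-0.08, 0, 0, 0, 0, 0, 1], [-0.14, 0, 0, 0, 0, 0, 1], [-0.18, 0, 0, 0, 0, 0, 1], [-0.22, 0, 0, 0, 0, 0, 1], [-0.25, 0, 0, 0, 0, 0, 1], [-0.28, 0, 0, 0, 0, 0, 1], [-0.3, 0, 0, 0, 0, 0, 1], [-0.3, 0, 0, 0, 0, 0, 1]]}}

```text
clock: 9.15
eef_pos: [556.1, -6.7, 55.2]
eef_rot: [-3.142, 0.0, 0.004]
wrist_force: [-0.3, -0.8, 0.2]
finger_gap: 0.4
finger_force: 0.0
```

Emit:
{"method": "jog_arm", "body": {"series": [[-0.03, 0, 0, 0, 0, 0, 1], [-0.05, 0, 0, 0, 0, 0, 1], [-0.07, 0, 0, 0, 0, 0, 1], [-0.07, 0, 0, 0, 0, 0, 1], [-0.07, 0, 0, 0, 0, 0, 1], [-0.03, 0, 0, 0, 0, 0, 1], [0.05, 0, 0, 0, 0, 0, 1], [0.05, 0, 0, 0, 0, 0, 1]]}}

```text
clock: 9.82
eef_pos: [563.5, -6.8, 55.0]
eef_rot: [3.142, -0.0, 0.004]
wrist_force: [-0.5, 0.2, 0.3]
finger_gap: 0.4
finger_force: 0.0
```

Emit:
{"method": "jog_arm", "body": {"series": [[0, 0, 0.2, 0, 0, 0, 1], [0, 0, 0.5, 0, 0, 0, 1], [0, 0, 0.8, 0, 0, 0, 1], [0, 0, 1, 0, 0, 0, 0.5], [-0.2, 0, 1, 0, 0, 0, 0.2], [-0.5, 0.1, 1, 0, 0, 0, 0], [-0.8, 0.3, 1, 0, 0, 0, 0], [-0.8, 0.3, 1, 0, 0, 0, 0]]}}

```text
clock: 10.48
eef_pos: [461.7, 31.2, 174.4]
eef_rot: [-3.141, 0.003, 0.005]
wrist_force: [0.1, -0.5, 0.3]
finger_gap: 30.2
finger_force: 0.0
```

```bash
python3 - <<'E'
from h import *
c,st=shot('wrist','w5'); print(st['clock'],st['eef_pos'],st['eef_rot'],st['finger_gap'])
E
```

```text
10.4833 [461.69496085  31.22652748 174.41172871] [-3.14108558e+00  2.85952836e-03  5.03729102e-03] 30.215213592230757
```

View pics/w5.png

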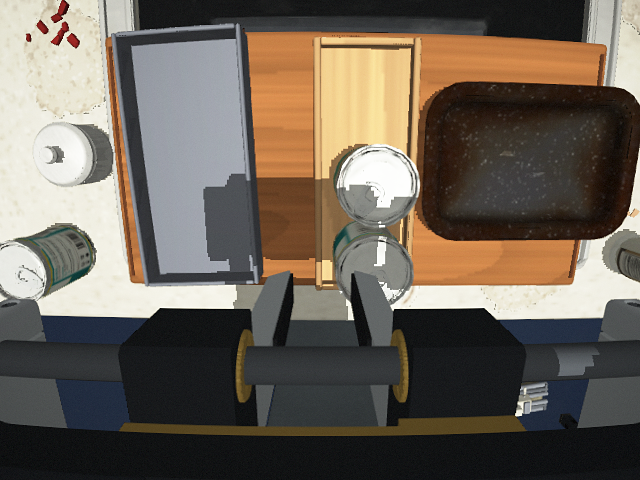

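Tin C top now at (377,185), tin R (373,267), left tin top (22,268), pot lid (68,155), far rack wall inner edge at v≈50.

```bash
python3 - <<'E'
from h import *
c,st=load('w5')
for n,u,v,z in [('C',377,185,100),('C t',377,144,100),('C b',377,226,100),('R',373,267,100),('R b',373,306,100),('L',22,268,72),('pot knob',50,154,62),('pot side lid r',94,155,45),('pot l',34,152,45),('far inner',367,51,38),('far outer',367,39,38),
('box TL',112,33,52),('box TR',240,25,52),('box BR',260,280,52),('box BL',145,285,52)]: print(n,plane(c,u,v,z,st).round(1)[:2])
E
```

```text
C [510.3  -5.5]
C t [537.2  -4.5]
C b [482.1  -6.6]
R [452.4  -5. ]
R b [422.4  -6.3]
L [439.6 283.8]
pot knob [532.4 249.5]
pot side lid r [530.9 222.7]
pot l [534.6 277.4]
far inner [611.1  -3.3]
far outer [620.1  -3. ]
box TL [623.2 193.8]
box TR [625.8  93.9]
box BR [424.8  84.6]
box BL [418.9 186.9]
```

Emit:
{"method": "jog_arm", "body": {"series": [[0, 0.25, 0, 0, 0, 0, 0], [-0.05, 0.55, 0, 0, 0, 0, 0], [-0.1, 0.85, 0, 0, 0, 0, 0], [-0.1, 1, 0, 0, 0, 0, 0]]}}

```text
clock: 10.87
eef_pos: [454.2, 151.8, 175.1]
eef_rot: [-3.141, -0.0, 0.005]
wrist_force: [-0.4, -0.3, -0.1]
finger_gap: 60.9
finger_force: 0.0
```

Emit:
{"method": "jog_arm", "body": {"series": [[0, 0.3, 0, 0, 0, 0, 0], [-0.05, 0.6, 0, 0, 0, 0, 0], [-0.1, 0.9, 0, 0, 0, 0, 0], [-0.1, 1, 0, 0, 0, 0, 0], [-0.1, 1, 0, 0, 0, 0, 0], [-0.1, 1, 0, 0, 0, 0, 0]]}}

```text
clock: 11.37
eef_pos: [442.8, 269.0, 174.6]
eef_rot: [3.141, 0.0, 0.005]
wrist_force: [0.6, -0.6, 0.3]
finger_gap: 93.7
finger_force: 0.0
```

```bash
python3 - <<'E'
from h import *
c,st=shot('wrist','w6'); print(st['clock'],st['eef_pos'],st['eef_rot'],st['finger_gap'])
g=cv2.cvtColor(c['frame'],cv2.COLOR_RGB2GRAY)
h=cv2.HoughCircles(cv2.medianBlur(g,5),cv2.HOUGH_GRADIENT,1,60,param1=100,param2=30,minRadius=25,maxRadius=60)
print(h)
for u,v,r in ([] if h is None else h[0]): print(plane(c,u,v,72,st).round(1), r)
E
```

```text
11.3667 [442.7601013  269.00995557 174.64571477] [3.14104194e+00 4.72263327e-04 5.04428629e-03] 93.70340972174182
[[[293.5 254.5  30.8]
  [342.5 132.5  38.2]]]
[434.6 291.5  72. ] 30.8
[527.3 254.6  72. ] 38.2
```

View pics/w6.png

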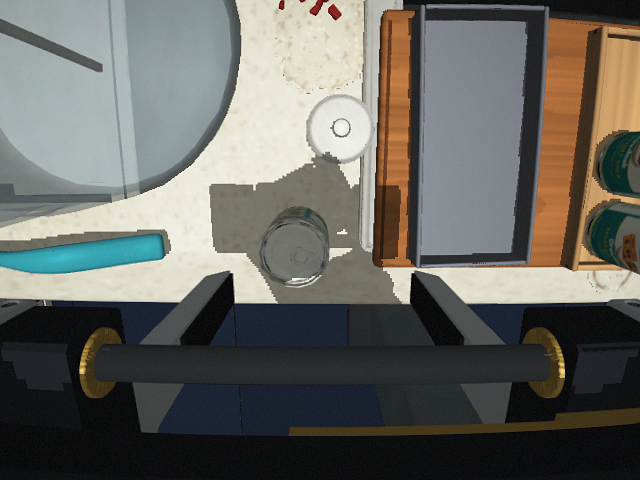

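Tin top at (294,253), pot (342,128), teal handle end at (164,245) clear of the fingers.

Emit:
{"method": "jog_arm", "body": {"series": [[-0.03, 0.1, -0.1, 0, 0, 0, 0], [-0.06, 0.18, -0.3, 0, 0, 0, 0], [-0.06, 0.18, -0.5, 0, 0, 0, 0], [-0.06, 0.18, -0.5, 0, 0, 0, 0]]}}

```text
clock: 11.75
eef_pos: [433.4, 289.5, 110.5]
eef_rot: [3.138, 0.006, 0.003]
wrist_force: [-0.4, 0.2, -1.4]
finger_gap: 93.5
finger_force: 0.0
```

Emit:
{"method": "jog_arm", "body": {"series": [[0, 0, -0.2, 0, 0, 0, 0], [0, 0, -0.4, 0, 0, 0, 0], [0, 0, -0.6, 0, 0, 0, 0], [0, 0, -0.7, 0, 0, 0, 0], [0, 0, -0.7, 0, 0, 0, 0], [0, 0, -0.7, 0, 0, 0, 0.3]]}}

```text
clock: 12.25
eef_pos: [435.6, 290.7, 31.8]
eef_rot: [-3.142, -0.0, 0.003]
wrist_force: [-0.2, 0.2, 0.4]
finger_gap: 89.9
finger_force: 0.0
```

Emit:
{"method": "jog_arm", "body": {"series": [[0, 0, 0, 0, 0, 0, 0.35], [0, 0, 0, 0, 0, 0, 0.5], [0, 0, 0, 0, 0, 0, 0.6], [0, 0, 0, 0, 0, 0, 0.6], [0, 0, 0, 0, 0, 0, 0.6], [0, 0, 0, 0, 0, 0, 0.6], [0, 0, 0, 0, 0, 0, 0.6]]}}

```text
clock: 12.83
eef_pos: [435.4, 291.0, 31.5]
eef_rot: [-3.141, -0.001, 0.004]
wrist_force: [-1.2, -0.9, 5.4]
finger_gap: 57.3
finger_force: 15.0
```

Emit:
{"method": "jog_arm", "body": {"series": [[0, 0, 0.15, 0, 0, 0, 0.6], [0, 0, 0.4, 0, 0, 0, 0.6], [0, 0, 0.7, 0, 0, 0, 0.6], [0, 0, 1, 0, 0, 0, 0.6], [0, 0, 1, 0, 0, 0, 0.6]]}}

```text
clock: 13.25
eef_pos: [437.2, 292.1, 157.5]
eef_rot: [-3.137, -0.008, 0.004]
wrist_force: [0.8, 0.2, -1.1]
finger_gap: 57.6
finger_force: 15.0
```

Emit:
{"method": "jog_arm", "body": {"series": [[0, -0.2, 0.15, 0, 0, 0, 0.6], [0.05, -0.45, 0.15, 0, 0, 0, 0.6], [0.15, -0.7, 0.15, 0, 0, 0, 0.6], [0.3, -1, 0.15, 0, 0, 0, 0.6]]}}

```text
clock: 13.58
eef_pos: [470.6, 170.3, 168.8]
eef_rot: [-3.141, 0.0, 0.006]
wrist_force: [0.9, 0.6, -2.2]
finger_gap: 57.0
finger_force: 15.0
```

Emit:
{"method": "jog_arm", "body": {"series": [[0.15, -0.25, 0, 0, 0, 0, 0.6], [0.3, -0.5, 0, 0, 0, 0, 0.6], [0.5, -0.75, 0, 0, 0, 0, 0.6], [0.6, -1, 0, 0, 0, 0, 0.6], [0.6, -1, 0, 0, 0, 0, 0.6]]}}

```text
clock: 14.0
eef_pos: [544.5, 46.4, 168.0]
eef_rot: [3.141, 0.001, 0.0]
wrist_force: [0.1, 0.2, -1.5]
finger_gap: 56.7
finger_force: 15.0
```

```bash
python3 - <<'E'
from h import *
c,st=shot('wrist','w7'); print(st['clock'],st['eef_pos'],st['eef_rot'],st['finger_gap'],st['finger_force'])
# held tin: pixel column/row of top
E
```

```text
14.0 [544.5341935   46.39146969 167.95998153] [3.14069238e+00 8.31710946e-04 1.26142109e-04] 56.6972546108077 14.999311566352844
```

Emit:
{"method": "jog_arm", "body": {"series": [[0.14, -0.22, 0, 0, 0, 0, 0.6], [0.28, -0.43, 0, 0, 0, 0, 0.6], [0.28, -0.43, -0.1, 0, 0, 0, 0.6], [0.28, -0.43, -0.3, 0, 0, 0, 0.6], [0.28, -0.43, -0.5, 0, 0, 0, 0.6], [0.28, -0.43, -0.55, 0, 0, 0, 0.6], [0.28, -0.43, -0.55, 0, 0, 0, 0.6]]}}

```text
clock: 14.63
eef_pos: [575.5, 0.1, 101.1]
eef_rot: [-3.141, 0.004, 0.005]
wrist_force: [-0.2, 1.2, -1.4]
finger_gap: 57.2
finger_force: 15.0
```

```bash
python3 - <<'E'
from h import *
c,st=shot('wrist','w8'); print(st['clock'],st['eef_pos'],st['eef_rot'],st['wrist_force'])
c2,_=shot('side','s2')
A=cv2.resize(c2['frame'][160:270,240:380,::-1],(560,440),interpolation=cv2.INTER_CUBIC)
c3,_=shot('scene','sc2')
B=cv2.resize(c3['frame'][200:350,190:380,::-1],(240,190),interpolation=cv2.INTER_CUBIC)
cv2.imwrite('pics/m2.png',np.hstack([A,cv2.copyMakeBorder(B,0,250,0,0,cv2.BORDER_CONSTANT)]))
E
```

```text
14.6333 [5.75520421e+02 7.50730213e-02 1.01148825e+02] [-3.14123052  0.00399094  0.00474193] [-0.20268385  1.20958174 -1.44991046]
```

View pics/m2.png

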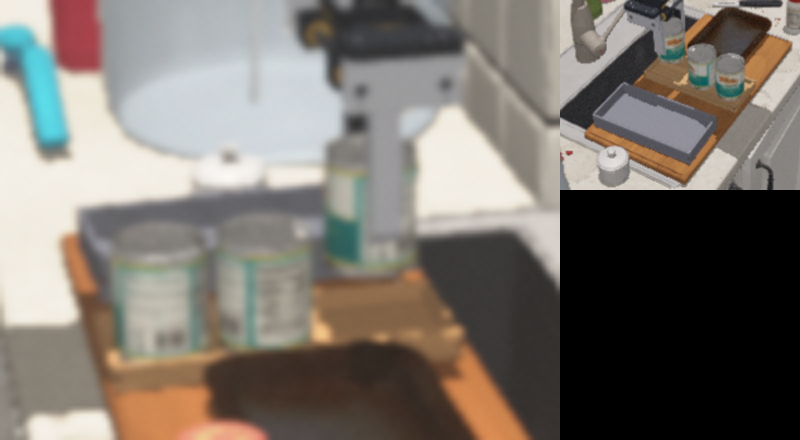

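Two tins stand in the rack and the third hangs above the free slot. Tool y is 5 mm too far left, so I'll correct that and lower.

Emit:
{"method": "jog_arm", "body": {"series": [[0.01, -0.04, 0, 0, 0, 0, 0.6], [0.01, -0.04, 0, 0, 0, 0, 0.6], [0.01, -0.04, -0.1, 0, 0, 0, 0.6], [0.01, -0.04, -0.2, 0, 0, 0, 0.6], [0.01, -0.04, -0.28, 0, 0, 0, 0.6], [0.01, -0.04, -0.32, 0, 0, 0, 0.6], [0.01, -0.04, -0.32, 0, 0, 0, 0.6], [0.01, -0.04, -0.32, 0, 0, 0, 0.6]]}}

```text
clock: 15.45
eef_pos: [577.9, -5.5, 64.2]
eef_rot: [-3.142, 0.001, 0.004]
wrist_force: [0.8, -0.4, -1.9]
finger_gap: 57.0
finger_force: 15.0
```

Needs 4–5 mm more to reach the floor.

Emit:
{"method": "jog_arm", "body": {"series": [[0, 0, -0.02, 0, 0, 0, 0.6], [0, 0, -0.03, 0, 0, 0, 0.6], [0, 0, -0.035, 0, 0, 0, 0.6], [0, 0, -0.035, 0, 0, 0, 0.6], [0, 0, -0.035, 0, 0, 0, 0.6]]}}

```text
clock: 15.87
eef_pos: [578.0, -5.5, 60.6]
eef_rot: [3.142, -0.0, 0.004]
wrist_force: [-0.3, 0.2, -1.9]
finger_gap: 57.2
finger_force: 15.0
```

Emit:
{"method": "jog_arm", "body": {"series": [[0, 0, -0.012, 0, 0, 0, 0.6], [0, 0, -0.012, 0, 0, 0, 0.6], [0, 0, -0.012, 0, 0, 0, 0.45], [0, 0, -0.012, 0, 0, 0, 0.25], [0, 0, -0.012, 0, 0, 0, 0.2], [0, 0, -0.012, 0, 0, 0, 0.2], [0, 0, -0.012, 0, 0, 0, 0.2]]}}

```text
clock: 16.45
eef_pos: [577.9, -5.5, 58.9]
eef_rot: [3.142, 0.0, 0.004]
wrist_force: [-0.8, 0.3, -0.7]
finger_gap: 75.1
finger_force: 0.0
```

Emit:
{"method": "jog_arm", "body": {"series": [[0, 0, 0.1, 0, 0, 0, 0.2], [0, 0, 0.3, 0, 0, 0, 0.2], [0, 0, 0.6, 0, 0, 0, 0.2], [0, 0, 0.9, 0, 0, 0, 0.2], [-0.2, 0, 1, 0, 0, 0, 0.2], [-0.5, 0, 1, 0, 0, 0, 0.1], [-0.8, -0.1, 1, 0, 0, 0, 0], [-0.8, -0.1, 1, 0, 0, 0, 0]]}}

```text
clock: 17.12
eef_pos: [477.1, -18.0, 179.3]
eef_rot: [3.142, 0.002, 0.004]
wrist_force: [-0.2, 1.0, 1.0]
finger_gap: 91.8
finger_force: 0.0
```

```bash
python3 - <<'E'
from h import *
c,st=shot('wrist','w9'); print(st['clock'],st['eef_pos'],st['eef_rot'],st['finger_gap'])
E
```

```text
17.1167 [477.0968213  -18.0411867  179.32623073] [3.14151865e+00 2.17675673e-03 3.95896593e-03] 91.75362306327581
```

View pics/w9.png

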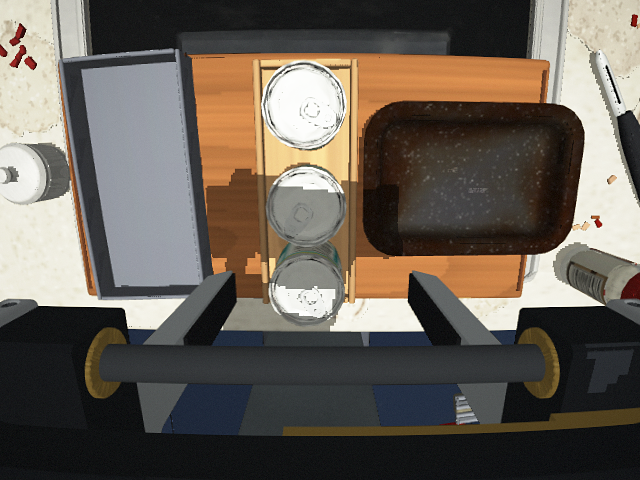

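All three tins stand in line in the rack: tops at (303,104), (305,207) and (307,290). The tray spans (365..585, 100..255). Next, the garlic.

Emit:
{"method": "jog_arm", "body": {"series": [[0, -0.25, 0, 0, 0, 0, 0], [0, -0.55, 0, 0, 0, 0, 0], [0, -0.85, 0, 0, 0, 0, 0], [0, -1, 0, 0, 0, 0, 0]], "grip_force": 6}}

```text
clock: 17.5
eef_pos: [482.7, -140.5, 179.9]
eef_rot: [3.141, -0.001, 0.003]
wrist_force: [0.5, 0.3, -1.4]
finger_gap: 94.1
finger_force: 0.0
```

Emit:
{"method": "jog_arm", "body": {"series": [[0, -0.3, 0, 0, 0, 0, 0], [0, -0.6, 0, 0, 0, 0, 0], [0, -0.9, 0, 0, 0, 0, 0], [0, -1, 0, 0, 0, 0, 0]]}}

```text
clock: 17.83
eef_pos: [482.3, -261.6, 179.5]
eef_rot: [3.141, -0.001, 0.002]
wrist_force: [-0.1, 0.1, 0.2]
finger_gap: 94.2
finger_force: 0.0
```

Emit:
{"method": "jog_arm", "body": {"series": [[0, -0.3, 0, 0, 0, 0, 0], [0, -0.6, 0, 0, 0, 0, 0], [0, -0.9, 0, 0, 0, 0, 0], [0, -1, 0, 0, 0, 0, 0]]}}

```text
clock: 18.17
eef_pos: [481.9, -381.3, 179.1]
eef_rot: [3.141, -0.0, 0.002]
wrist_force: [-0.1, 1.4, -0.7]
finger_gap: 94.0
finger_force: 0.0
```

Emit:
{"method": "jog_arm", "body": {"series": [[0.1, -0.25, 0, 0, 0, 0, 0], [0.2, -0.5, 0, 0, 0, 0, 0], [0.25, -0.65, 0, 0, 0, 0, 0], [0.25, -0.65, 0, 0, 0, 0, 0], [0.25, -0.65, 0, 0, 0, 0, 0]]}}

```text
clock: 18.58
eef_pos: [512.4, -455.4, 178.4]
eef_rot: [-3.141, 0.0, 0.004]
wrist_force: [0.8, 0.5, -0.4]
finger_gap: 94.1
finger_force: 0.0
```

```bash
python3 - <<'E'
from h import *
c,st=shot('wrist','w10'); print(st['clock'],st['eef_pos'],st['eef_rot'],st['finger_gap'])
E
```

```text
18.5833 [ 512.43767896 -455.38459438  178.44868371] [-3.14097224e+00  3.94036487e-04  3.74527355e-03] 94.13031620365267
```

View pics/w10.png

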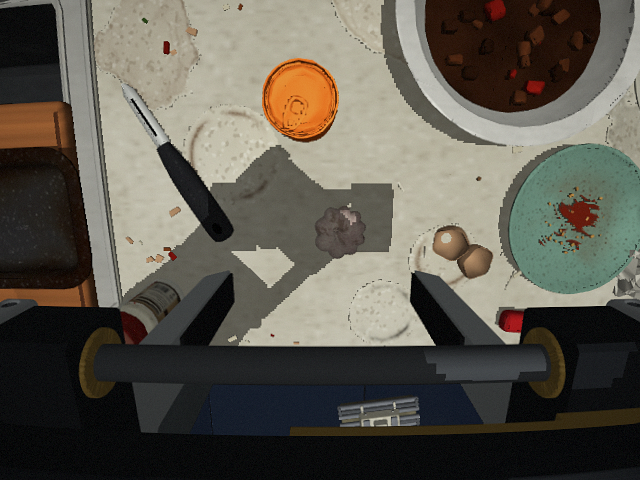

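Garlic at (341,232); mushrooms (450,243); peeler end (224,236), joint (165,148), tip (126,87).

```bash
python3 - <<'E'
from h import *
c,st=load('w10')
for n,u,v,z in [('garlic',341,232,22),('mush left edge',432,243,15),('peel end',221,238,9),('joint',165,148,9),('tip',126,87,5),('mid check handle l',190,205,12),('handle r',207,192,12)]: print(n,plane(c,u,v,z,st).round(1)[:2])
E
```

```text
garlic [ 511.3 -472.8]
mush left edge [ 499.5 -560.8]
peel end [ 502.  -356.7]
joint [ 587.8 -308.7]
tip [ 643.5 -274. ]
mid check handle l [ 534.8 -329.7]
handle r [ 547.  -346.9]
```

Emit:
{"method": "jog_arm", "body": {"series": [[0, -0.13, -0.2, 0, 0, 0, 0], [0, -0.13, -0.45, 0, 0, 0, 0], [0, -0.13, -0.7, 0, 0, 0, 0], [0, -0.13, -0.7, 0, 0, 0, 0]]}}

```text
clock: 18.97
eef_pos: [510.4, -468.2, 89.2]
eef_rot: [-3.135, 0.006, 0.005]
wrist_force: [-0.2, -0.1, -0.9]
finger_gap: 94.4
finger_force: 0.0
```

Emit:
{"method": "jog_arm", "body": {"series": [[0, 0, -0.2, 0, 0, 0, 0], [0, 0, -0.4, 0, 0, 0, 0], [0, 0, -0.55, 0, 0, 0, 0], [0, 0, -0.67, 0, 0, 0, 0], [0, 0, -0.67, 0, 0, 0, 0], [0, 0, -0.67, 0, 0, 0, 0]]}}

```text
clock: 19.47
eef_pos: [512.4, -471.0, 15.8]
eef_rot: [3.141, -0.0, 0.005]
wrist_force: [0.1, -0.4, 1.0]
finger_gap: 94.1
finger_force: 0.0
```

Emit:
{"method": "jog_arm", "body": {"series": [[0, 0, 0, 0, 0, 0, 0.3], [0, 0, 0, 0, 0, 0, 0.45], [0, 0, 0, 0, 0, 0, 0.6], [0, 0, 0, 0, 0, 0, 0.7], [0, 0, 0, 0, 0, 0, 0.7], [0, 0, 0, 0, 0, 0, 0.7], [0, 0, 0, 0, 0, 0, 0.7], [0, 0, 0, 0, 0, 0, 0.7]]}}

```text
clock: 20.13
eef_pos: [512.0, -471.1, 14.6]
eef_rot: [-3.141, 0.0, 0.004]
wrist_force: [-0.4, 0.2, 1.3]
finger_gap: 45.7
finger_force: 6.0
```

Emit:
{"method": "jog_arm", "body": {"series": [[0, 0, 0.1, 0, 0, 0, 0.7], [0, 0, 0.35, 0, 0, 0, 0.7], [0, 0, 0.65, 0, 0, 0, 0.7], [0, 0, 0.9, 0, 0, 0, 0.7], [0, 0, 0.9, 0, 0, 0, 0.7]]}}

```text
clock: 20.55
eef_pos: [513.8, -472.9, 131.2]
eef_rot: [3.134, -0.008, 0.004]
wrist_force: [0.6, 0.3, 0.9]
finger_gap: 45.8
finger_force: 6.0
```

Emit:
{"method": "jog_arm", "body": {"series": [[0, 0.2, 0, 0, 0, 0, 0.7], [0, 0.45, 0, 0, 0, 0, 0.7], [0, 0.7, 0, 0, 0, 0, 0.7], [0.1, 1, 0, 0, 0, 0, 0.7]]}}

```text
clock: 20.88
eef_pos: [522.6, -350.8, 123.0]
eef_rot: [3.141, 0.0, 0.002]
wrist_force: [1.8, 0.1, 0.1]
finger_gap: 46.2
finger_force: 6.0
```

Emit:
{"method": "jog_arm", "body": {"series": [[0, 0.25, 0, 0, 0, 0, 0.7], [0, 0.5, 0, 0, 0, 0, 0.7], [0, 0.75, 0, 0, 0, 0, 0.7], [0, 1, 0, 0, 0, 0, 0.7]]}}

```text
clock: 21.22
eef_pos: [523.8, -229.7, 123.1]
eef_rot: [3.141, -0.0, 0.004]
wrist_force: [0.3, 0.1, 0.1]
finger_gap: 46.0
finger_force: 6.0
```

Emit:
{"method": "jog_arm", "body": {"series": [[0, 0.25, 0, 0, 0, 0, 0.7], [0, 0.5, 0, 0, 0, 0, 0.7], [0, 0.66, 0, 0, 0, 0, 0.7], [0, 0.66, -0.1, 0, 0, 0, 0.7], [0, 0.66, -0.3, 0, 0, 0, 0.7], [0, 0.66, -0.45, 0, 0, 0, 0.7], [0, 0.66, -0.5, 0, 0, 0, 0.7], [0, 0.66, -0.5, 0, 0, 0, 0.7]]}}

```text
clock: 21.88
eef_pos: [523.4, -151.7, 61.7]
eef_rot: [-3.141, 0.002, 0.004]
wrist_force: [1.1, -0.2, -0.1]
finger_gap: 45.8
finger_force: 6.0
```

Emit:
{"method": "jog_arm", "body": {"series": [[0, 0, -0.05, 0, 0, 0, 0.7], [0, 0, -0.1, 0, 0, 0, 0.7], [0, 0, -0.13, 0, 0, 0, 0.7], [0, 0, -0.15, 0, 0, 0, 0.7], [0, 0, -0.15, 0, 0, 0, 0.7], [0, 0, -0.15, 0, 0, 0, 0.7]]}}

```text
clock: 22.38
eef_pos: [524.1, -152.0, 44.8]
eef_rot: [3.142, -0.0, 0.004]
wrist_force: [-0.1, 0.4, 0.1]
finger_gap: 45.9
finger_force: 6.0
```

Emit:
{"method": "jog_arm", "body": {"series": [[0, 0, -0.02, 0, 0, 0, 0.7], [0, 0, -0.03, 0, 0, 0, 0.7], [0, 0, -0.03, 0, 0, 0, 0.7], [0, 0, -0.03, 0, 0, 0, 0.7], [0, 0, -0.03, 0, 0, 0, 0.45], [0, 0, -0.03, 0, 0, 0, 0.3], [0, 0, -0.03, 0, 0, 0, 0.25], [0, 0, -0.03, 0, 0, 0, 0.25]]}}

```text
clock: 23.05
eef_pos: [524.0, -151.9, 41.1]
eef_rot: [3.142, -0.0, 0.004]
wrist_force: [-0.1, -1.0, 1.0]
finger_gap: 67.9
finger_force: 0.0
```

Emit:
{"method": "jog_arm", "body": {"series": [[0, 0, 0.05, 0, 0, 0, 0.25], [0, 0, 0.2, 0, 0, 0, 0.25], [0, 0, 0.5, 0, 0, 0, 0.25], [0, 0, 0.8, 0, 0, 0, 0.25], [0, 0, 1, 0, 0, 0, 0.25], [0, -0.2, 1, 0, 0, 0, 0.2], [0, -0.5, 1, 0, 0, 0, 0.2], [0, -0.5, 1, 0, 0, 0, 0.2]]}}

```text
clock: 23.72
eef_pos: [523.8, -216.0, 162.0]
eef_rot: [3.14, -0.001, 0.002]
wrist_force: [-0.3, -0.2, 0.0]
finger_gap: 75.1
finger_force: 0.0
```

```bash
python3 - <<'E'
from h import *
c,st=shot('wrist','w11'); print(st['clock'],st['eef_pos'],st['finger_gap'])
E
```

```text
23.7167 [ 523.80479153 -215.97840409  162.03366859] 75.10380551135567
```

View pics/w11.png

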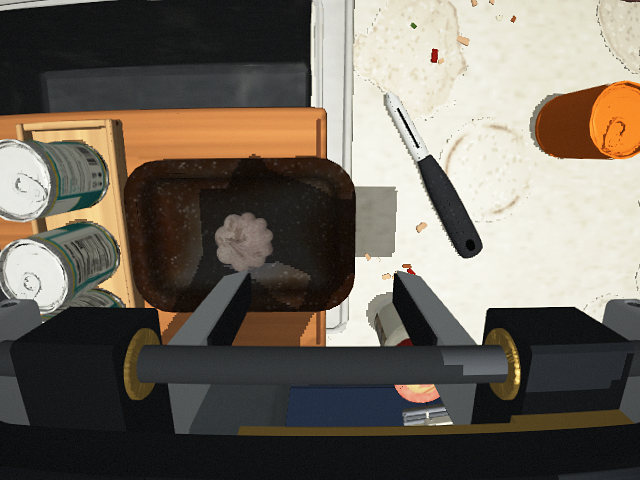

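Garlic sits in the tray at (243,242). Peeler: handle end (468,248), tip (390,98). Moving over its handle and turning 30°.

Emit:
{"method": "jog_arm", "body": {"series": [[0.1, -0.3, 0, 0, 0, 0.06, 0.2], [0.2, -0.6, 0, 0, 0, 0.13, 0.2], [0.3, -0.89, 0, 0, 0, 0.2, 0.2], [0.3, -0.89, 0, 0, 0, 0.27, 0.2], [0.3, -0.89, 0, 0, 0, 0.335, 0.2], [0.3, -0.89, 0, 0, 0, 0.335, 0.2], [0.3, -0.89, 0, 0, 0, 0.335, 0.2]], "grip_force": 15}}

```text
clock: 24.35
eef_pos: [560.1, -318.1, 161.2]
eef_rot: [-3.141, 0.0, 0.527]
wrist_force: [-0.4, 0.3, -0.6]
finger_gap: 75.2
finger_force: 0.0
```

```bash
python3 - <<'E'
from h import *
c,st=shot('wrist','w12'); print(st['clock'],st['eef_pos'],st['eef_rot'],st['joints'].round(2),st['finger_gap'])
h=cv2.cvtColor(c['frame'],cv2.COLOR_RGB2HSV)
m=((h[:,:,2]<45)).astype(np.uint8); m[270:]=0
m=cv2.morphologyEx(m,cv2.MORPH_OPEN,np.ones((5,5)))
n,l,s,ce=cv2.connectedComponentsWithStats(m)
for i in range(1,n):
    if 300<s[i,4]<30000:
        ct,_=cv2.findContours((l==i).astype(np.uint8),0,2); r=cv2.minAreaRect(ct[0]); b=cv2.boxPoints(r)
        print(s[i],r); print([plane(c,*p,10,st).round(0)[:2].tolist() for p in b])
E
```

```text
24.35 [ 560.06741656 -318.09383222  161.1533678 ] [-3.14136970e+00  2.08950023e-05  5.27497587e-01] [-0.57  0.55  1.29  0.    1.3   0.47] 75.15703923600987
[ 203    0  101   47 2661] ((253.0, 23.0), (46.0, 100.0), 90.0)
[[679.0, -135.0], [719.0, -207.0], [688.0, -225.0], [647.0, -152.0]]
[    3    57   242   213 23775] ((119.68470764160156, 169.82803344726562), (241.7405242919922, 154.03079223632812), 28.610462188720703)
[[439.0, -7.0], [585.0, -31.0], [590.0, -240.0], [442.0, -238.0]]
[142 152  19  34 304] ((152.9306640625, 167.43429565429688), (36.48107147216797, 13.755157470703125), 70.01689910888672)
[[541.0, -142.0], [551.0, -151.0], [529.0, -174.0], [519.0, -165.0]]
[ 317  197   25   73 1614] ((329.0, 233.0), (72.0, 24.0), 90.0)
[[585.0, -298.0], [596.0, -316.0], [539.0, -351.0], [527.0, -332.0]]
```

View pics/w12.png

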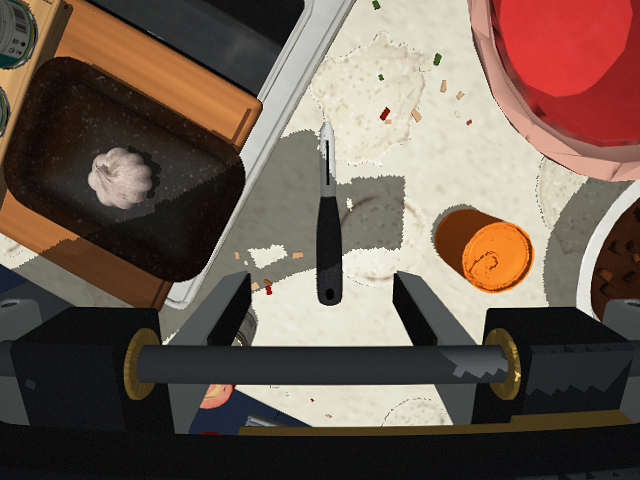

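```bash
python3 - <<'E'
from h import *
c,st=load('w12')
for n,u,v,z in [('tip',326,123,4),('joint',328,197,10),('end',330,303,10),('handle mid',329,250,14)]:
    p=plane(c,u,v,z,st); R=Ro.from_euler('xyz',st['eef_rot']).as_matrix(); print(n,p.round(1)[:2],(R.T@(p-st['eef_pos'])).round(1))
E
```

```text
tip [ 644.8 -272.4] [ 96.2   3.2 157.2]
joint [ 590.4 -306.3] [ 32.1   5.1 151.2]
end [ 503.9 -359.5] [-69.4   7.6 151.2]
handle mid [ 549.6 -331.4] [-15.7   6.2 147.2]
```

Emit:
{"method": "jog_arm", "body": {"series": [[0.02, -0.04, -0.2, 0, 0, 0, 0.2], [0.02, -0.04, -0.4, 0, 0, 0, 0.2], [0.02, -0.04, -0.65, 0, 0, 0, 0.2], [0.02, -0.04, -0.65, 0, 0, 0, 0.2]]}}

```text
clock: 24.73
eef_pos: [560.4, -321.6, 77.7]
eef_rot: [-3.134, 0.004, 0.528]
wrist_force: [-1.1, 0.4, -1.0]
finger_gap: 75.4
finger_force: 0.0
```

Emit:
{"method": "jog_arm", "body": {"series": [[0, 0, -0.2, 0, 0, 0, 0.2], [0, 0, -0.4, 0, 0, 0, 0.2], [0, 0, -0.55, 0, 0, 0, 0.2], [0, 0, -0.58, 0, 0, 0, 0.2], [0, 0, -0.58, 0, 0, 0, 0.2], [0, 0, -0.58, 0, 0, 0, 0.2]]}}

```text
clock: 25.23
eef_pos: [563.2, -323.8, 15.4]
eef_rot: [3.14, -0.001, 0.53]
wrist_force: [1.4, 0.0, -0.0]
finger_gap: 75.0
finger_force: 0.0
```

Emit:
{"method": "jog_arm", "body": {"series": [[0, 0, -0.035, 0, 0, 0, 0.2], [0, 0, -0.035, 0, 0, 0, 0.3], [0, 0, -0.035, 0, 0, 0, 0.5], [0, 0, -0.035, 0, 0, 0, 0.7], [0, 0, -0.035, 0, 0, 0, 0.9], [0, 0, -0.035, 0, 0, 0, 0.9], [0, 0, -0.035, 0, 0, 0, 0.9], [0, 0, -0.035, 0, 0, 0, 0.9]]}}

```text
clock: 25.9
eef_pos: [562.4, -323.5, 9.2]
eef_rot: [-3.142, 0.0, 0.53]
wrist_force: [-0.3, 0.7, -0.4]
finger_gap: 31.8
finger_force: 0.0
```

Emit:
{"method": "jog_arm", "body": {"series": [[0, 0, 0, 0, 0, 0, 0.9], [0, 0, 0, 0, 0, 0, 0.9], [0, 0, 0, 0, 0, 0, 0.9]]}}

```text
clock: 26.15
eef_pos: [562.4, -323.5, 9.2]
eef_rot: [-3.142, 0.0, 0.53]
wrist_force: [-0.4, 0.7, 0.4]
finger_gap: 21.1
finger_force: 15.0
```

Emit:
{"method": "jog_arm", "body": {"series": [[0, 0, 0.1, 0, 0, 0, 0.9], [0, 0, 0.3, 0, 0, 0, 0.9], [0, 0, 0.6, 0, 0, 0, 0.9], [0, 0, 0.9, 0, 0, 0, 0.9], [0, 0, 1, 0, 0, 0, 0.9], [0, 0, 1, 0, 0, 0, 0.9]]}}

```text
clock: 26.65
eef_pos: [563.7, -324.3, 133.9]
eef_rot: [3.136, -0.003, 0.53]
wrist_force: [0.3, 0.0, -1.2]
finger_gap: 21.6
finger_force: 15.0
```

Emit:
{"method": "jog_arm", "body": {"series": [[0, 0.2, 0.15, 0, 0, 0, 0.9], [-0.05, 0.45, 0.3, 0, 0, -0.06, 0.9], [-0.1, 0.7, 0.3, 0, 0, -0.12, 0.9], [-0.1, 1, 0.3, 0, 0, -0.16, 0.9]]}}

```text
clock: 26.98
eef_pos: [549.2, -203.0, 164.6]
eef_rot: [-3.141, 0.001, 0.272]
wrist_force: [1.1, -0.3, -0.9]
finger_gap: 21.4
finger_force: 15.0
```

```bash
python3 - <<'E'
from h import *
c,st=shot('wrist','w13'); print(st['clock'],st['eef_pos'],st['eef_rot'],st['finger_gap'],st['finger_force'])
c2,_=shot('side','s3')
cv2.imwrite('pics/m3.png',np.hstack([cv2.resize(c['frame'][:,:,::-1],(440,330)),cv2.resize(c2['frame'][100:350,160:420,::-1],(343,330),interpolation=cv2.INTER_CUBIC)]))
E
```

```text
26.9833 [ 549.2326841  -202.95056635  164.56586925] [-3.14126131e+00  6.39288754e-04  2.72430436e-01] 21.396037482371767 14.975373119814321
```

View pics/m3.png

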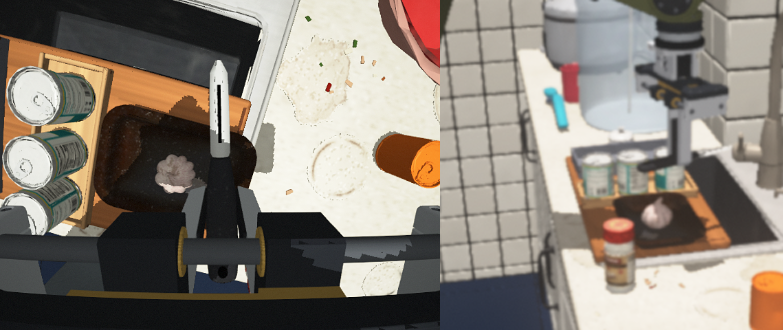

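```bash
python3 - <<'E'
from h import *
c,st=load('w6')
for n,u,v in [('TL',415,5),('TR',549,5),('BR',529,266),('BL',414,267)]: print(n,plane(c,u,v,52,st).round(1)[:2])
c,st=load('w9')
for n,u,v in [('TL',62,62),('TR',180,50),('BR',213,296),('BL',95,299)]: print(n,plane(c,u,v,52,st).round(1)[:2])
E
```

```text
TL [622.4 200.7]
TR [627.9  96.3]
BR [419.6  88.3]
BL [418.6 190.2]
TL [620.7 191.5]
TR [625.8  92.9]
BR [423.1  78.9]
BL [418.4 189.7]
```

Emit:
{"method": "jog_arm", "body": {"series": [[-0.05, 0.3, 0, 0, 0, -0.06, 0.9], [-0.1, 0.6, 0, 0, 0, -0.12, 0.9], [-0.15, 0.9, 0, 0, 0, -0.17, 0.9], [-0.15, 1, 0, 0, 0, -0.17, 0.9]]}}

```text
clock: 27.42
eef_pos: [531.0, -80.3, 163.9]
eef_rot: [-3.141, 0.002, 0.009]
wrist_force: [-0.2, 0.3, -0.7]
finger_gap: 21.2
finger_force: 15.0
```

Emit:
{"method": "jog_arm", "body": {"series": [[-0.05, 0.3, 0, 0, 0, 0, 0.9], [-0.1, 0.6, 0, 0, 0, 0, 0.9], [-0.15, 0.9, 0, 0, 0, 0, 0.9], [-0.15, 1, 0, 0, 0, 0, 0.9]]}}

```text
clock: 27.75
eef_pos: [513.3, 39.4, 164.2]
eef_rot: [-3.141, 0.002, 0.015]
wrist_force: [0.1, -0.8, -0.8]
finger_gap: 21.8
finger_force: 15.0
```

Emit:
{"method": "jog_arm", "body": {"series": [[0, 0.25, 0, 0, 0, 0, 0.9], [0, 0.5, 0, 0, 0, 0, 0.9], [0, 0.75, 0, 0, 0, 0, 0.9], [0, 0.8, 0, 0, 0, 0, 0.9], [0, 0.8, 0, 0, 0, 0, 0.9], [0, 0.8, 0, 0, 0, 0, 0.9]]}}

```text
clock: 28.25
eef_pos: [514.5, 131.6, 164.5]
eef_rot: [3.141, 0.001, 0.013]
wrist_force: [-0.2, -0.5, -0.5]
finger_gap: 21.5
finger_force: 15.0
```

Emit:
{"method": "jog_arm", "body": {"series": [[-0.03, 0.09, 0, 0, 0, 0.008, 0.9], [-0.055, 0.09, -0.2, 0, 0, 0.008, 0.9], [-0.055, 0.09, -0.45, 0, 0, 0.008, 0.9], [-0.055, 0.09, -0.7, 0, 0, 0.008, 0.9], [-0.055, 0.09, -0.85, 0, 0, 0.008, 0.9], [-0.055, 0.09, -0.85, 0, 0, 0.008, 0.9], [-0.055, 0.09, -0.85, 0, 0, 0.008, 0.9]]}}

```text
clock: 28.83
eef_pos: [507.7, 142.8, 63.2]
eef_rot: [3.141, 0.001, 0.024]
wrist_force: [0.4, -0.2, 0.4]
finger_gap: 22.0
finger_force: 15.0
```

```bash
python3 - <<'E'
from h import *
c,st=shot('wrist','w14'); print(st['eef_pos'],st['eef_rot'],st['wrist_force'])
f=c['frame'].astype(int)
# column profile: sample brightness down the blade column and across rows
for v in range(30,300,12): print(v, f[v,180:460:14].mean(1).astype(int).tolist())
E
```

```text
[507.67375149 142.75997875  63.18430212] [3.14135214e+00 1.18282661e-03 2.40308526e-02] [ 0.38190227 -0.23821928  0.39139311]
30 [206, 209, 212, 208, 231, 20, 24, 24, 52, 56, 57, 53, 54, 55, 50, 50, 53, 50, 51, 49]
42 [205, 204, 216, 201, 233, 21, 25, 27, 66, 67, 69, 65, 67, 67, 65, 67, 61, 61, 61, 65]
54 [200, 78, 103, 128, 138, 139, 129, 118, 108, 94, 85, 76, 71, 60, 60, 64, 61, 60, 63, 61]
66 [200, 106, 125, 140, 48, 48, 47, 45, 38, 42, 47, 65, 88, 110, 116, 92, 54, 46, 137, 136]
78 [206, 118, 140, 148, 72, 170, 170, 172, 170, 173, 175, 175, 174, 175, 173, 172, 180, 44, 134, 137]
90 [226, 116, 145, 160, 55, 168, 171, 170, 171, 173, 234, 173, 172, 173, 177, 175, 177, 49, 132, 131]
102 [204, 107, 134, 166, 47, 174, 172, 171, 172, 171, 232, 174, 173, 176, 175, 176, 176, 52, 130, 132]
114 [212, 96, 135, 152, 54, 170, 170, 171, 172, 192, 236, 175, 175, 173, 174, 177, 176, 48, 123, 123]
126 [231, 108, 135, 134, 54, 171, 173, 172, 173, 200, 0, 176, 175, 175, 175, 175, 175, 49, 140, 139]
138 [177, 130, 134, 115, 55, 170, 173, 171, 172, 201, 0, 172, 175, 175, 178, 177, 179, 44, 148, 147]
1
[... 501 characters left out ...]
9, 164, 70, 72, 49, 80, 83, 82, 83, 115, 132, 98, 83, 81, 85, 170, 73, 130, 66, 62]
222 [91, 213, 46, 64, 51, 81, 80, 82, 82, 96, 133, 93, 83, 81, 83, 81, 83, 140, 71, 65]
234 [89, 212, 36, 77, 50, 83, 81, 83, 82, 33, 27, 14, 80, 82, 84, 83, 73, 75, 70, 68]
246 [88, 210, 40, 67, 58, 84, 81, 80, 82, 21, 27, 19, 81, 82, 79, 78, 54, 77, 64, 66]
258 [132, 217, 37, 70, 68, 80, 81, 80, 81, 24, 25, 22, 81, 80, 83, 81, 48, 80, 68, 67]
270 [131, 215, 34, 65, 72, 81, 82, 80, 79, 23, 23, 22, 87, 81, 81, 80, 44, 78, 69, 133]
282 [133, 217, 38, 64, 74, 84, 84, 101, 101, 28, 28, 24, 96, 102, 84, 81, 48, 75, 66, 135]
294 [241, 213, 38, 72, 77, 79, 83, 101, 102, 22, 22, 23, 18, 103, 81, 82, 49, 68, 69, 134]
```

Emit:
{"method": "jog_arm", "body": {"series": [[0, 0, -0.08, 0, 0, 0, 0.9], [0, 0, -0.14, 0, 0, 0, 0.9], [0, 0, -0.18, 0, 0, 0, 0.9], [0, 0, -0.19, 0, 0, 0, 0.9], [0, 0, -0.19, 0, 0, 0, 0.9], [0, 0, -0.19, 0, 0, 0, 0.9], [0, 0, -0.19, 0, 0, 0, 0.9]]}}

```text
clock: 29.47
eef_pos: [508.0, 143.3, 40.7]
eef_rot: [-3.141, -0.0, 0.025]
wrist_force: [-0.2, 0.2, -0.9]
finger_gap: 21.5
finger_force: 15.0
```

Emit:
{"method": "jog_arm", "body": {"series": [[0, 0, -0.015, 0, 0, 0, 0.9], [0, 0, -0.025, 0, 0, 0, 0.9], [0, 0, -0.033, 0, 0, 0, 0.9], [0, 0, -0.033, 0, 0, 0, 0.9], [0, 0, -0.033, 0, 0, 0, 0.9]]}}

```text
clock: 29.88
eef_pos: [507.7, 143.3, 36.4]
eef_rot: [3.142, 0.0, 0.024]
wrist_force: [-0.6, 0.8, -0.5]
finger_gap: 21.4
finger_force: 15.0
```

Emit:
{"method": "jog_arm", "body": {"series": [[0, 0, -0.008, 0, 0, 0, 0.9], [0, 0, -0.008, 0, 0, 0, 0.9], [0, 0, -0.008, 0, 0, 0, 0.7], [0, 0, -0.008, 0, 0, 0, 0.55], [0, 0, -0.008, 0, 0, 0, 0.5], [0, 0, -0.008, 0, 0, 0, 0.5], [0, 0, -0.008, 0, 0, 0, 0.5]]}}

```text
clock: 30.47
eef_pos: [507.7, 143.2, 35.4]
eef_rot: [3.142, 0.0, 0.024]
wrist_force: [0.1, -0.1, 0.1]
finger_gap: 46.3
finger_force: 0.0
```

Emit:
{"method": "jog_arm", "body": {"series": [[0, 0, 0.1, 0, 0, 0, 0.5], [0, 0, 0.3, 0, 0, 0, 0.5], [0, 0, 0.6, 0, 0, 0, 0.5], [0, 0, 0.9, 0, 0, 0, 0.5], [0, 0, 1, 0, 0, 0, 0.5], [0, 0, 1, 0, 0, 0, 0.5]]}}

```text
clock: 30.97
eef_pos: [509.2, 143.6, 159.9]
eef_rot: [-3.14, -0.007, 0.024]
wrist_force: [0.4, 0.1, 0.6]
finger_gap: 46.9
finger_force: 0.0
```

Emit:
{"method": "jog_arm", "body": {"series": [[-0.1, 0, 0.1, 0, 0, 0, 0.5], [-0.3, 0, 0.3, 0, 0, 0, 0.5], [-0.5, 0, 0.5, 0, 0, 0, 0.5], [-0.6, 0, 0.6, 0, 0, 0, 0.5], [-0.6, 0, 0.6, 0, 0, 0, 0.5], [-0.6, 0, 0.6, 0, 0, 0, 0.5]]}}

```text
clock: 31.47
eef_pos: [435.8, 143.3, 227.4]
eef_rot: [-3.141, -0.001, 0.025]
wrist_force: [0.1, 0.0, 0.2]
finger_gap: 47.1
finger_force: 0.0
```

```bash
python3 - <<'E'
from h import *
c,st=shot('wrist','w15'); print(st['clock'],st['eef_pos'],st['finger_gap'])
f=cv2.cvtColor(c['frame'],cv2.COLOR_RGB2GRAY)
def P(u,v,z): return plane(c,u,v,z,st).round(0)[:2].tolist()
m=(f<45).astype(np.uint8); m[330:]=0
n,l,s,ce=cv2.connectedComponentsWithStats(m)
for i in range(1,n):
    if s[i,4]>150:
        pts=np.argwhere(l==i)[:,::-1].astype(np.float32); r=cv2.minAreaRect(pts); print(s[i].tolist(),[P(*p,40) for p in cv2.boxPoints(r)])
print('expected px', {k:proj(c,X,st).round(0).tolist() for k,X in dict(tip=(605,146,30),joint=(541,144,40),end=(437,141,40),boxTL=(620,196,52),boxTR=(623,99,52),tinA=(450,-6,100),tinB=(577,-5,100),pot=(530,249,62)).items()})
for nm in('side','scene'):
    d,_=shot(nm,nm+'F'); o,_=load(nm+'0')
    for k,X in dict(jar=(437,-290,53),pot=(531,250,25)).items():
        u,v=proj(d,np.array(X,float)).astype(int); w=18
        A=o['frame'][v-w:v+w,u-w:u+w].astype(np.uint8);B=d['frame'][v-w-8:v+w+8,u-w-8:u+w+8]
        rr=cv2.matchTemplate(B,A,cv2.TM_CCOEFF_NORMED);_,mx,_,lo=cv2.minMaxLoc(rr);print(nm,k,round(mx,2),lo[0]-8,lo[1]-8)
E
```

```text
31.4667 [435.77054501 143.33034611 227.37470952] 47.070219617878244
[277, 0, 363, 46, 8810] [[642.0, 190.0], [667.0, -158.0], [624.0, -163.0], [603.0, 189.0]]
[273, 20, 105, 128, 993] [[625.0, 193.0], [628.0, 98.0], [514.0, 92.0], [511.0, 193.0]]
[453, 70, 34, 44, 358] [[578.0, 32.0], [588.0, 16.0], [551.0, -11.0], [541.0, 5.0]]
[519, 75, 121, 137, 9289] [[458.0, -57.0], [587.0, -43.0], [595.0, -171.0], [460.0, -194.0]]
[312, 118, 25, 106, 1894] [[539.0, 156.0], [539.0, 133.0], [438.0, 129.0], [437.0, 154.0]]
[445, 130, 20, 50, 266] [[532.0, 27.0], [533.0, 9.0], [486.0, 4.0], [485.0, 23.0]]
[442, 197, 16, 46, 229] [[422.0, 21.0], [468.0, 23.0], [467.0, 9.0], [421.0, 6.0]]
[0, 273, 249, 57, 10493] [[373.0, 502.0], [382.0, 220.0], [318.0, 222.0], [303.0, 518.0]]
[252, 274, 65, 56, 2400] [[318.0, 217.0], [381.0, 216.0], [383.0, 148.0], [320.0, 147.0]]
[366, 274, 26, 56, 736] [[379.0, 108.0], [386.0, 92.0], [322.0, 64.0], [315.0, 81.0]]
[413, 283, 227, 47, 8005] [[376.0, 46.0], [380.0, -214.0], [323.0, -229.0], [322.0, 41.0]]
expected px {'tip': [324.0, 47.0], 'joint': [324.0, 116.0], 'end': [325.0, 224.0], 'boxTL': [268.0, 21.0], 'boxTR': [378.0, 21.0], 'tinA': [497.0, 226.0], 'tinB': [515.0, 68.0], 'pot': [208.0, 124.0]}
side jar 0.93 0 0
side pot 0.84 -1 0
scene jar 0.65 0 0
scene pot 0.98 0 0
```

```bash
python3 -c "
from cell import manip
print(manip.sign_off())"
```

```text
the job is handed in; nothing more can be done
None
```

The job is handed in at about 31.6 s: three tins stand in line in the rack, with tin C nudged about 33 mm along, the garlic is in the tray, the peeler lies lengthwise in the utensil box, and the jar and pot have not moved; I viewed 16 pictures against the limit of 14, so I checked the peeler's final position and the bystanders by measurement only.

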